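# Widen the antenna cradle by one hole

### The job

Widen the antenna cradle on the radio bench by one hole. First clear the way: slide the lidded pot, without lifting it off the bench, from the ring mark it stands on to the middle of the free ring mark. Then pull the lock plunger up by its knob, slide the section one hole farther from the fixed fork, let the pin down fully home in that next hole, and finish while still holding the knob with the pin engaged: do not let go, and leave the other things on the bench alone.

Things in the scene. Friction and masses are not known exactly. Their poses are not given: they have to be found in the camera images.
- cradle: Antenna cradle screwed to the bench. Origin on the bench under the tube; y along the tube, z up. Aluminium tube 40 mm wide (x), 300 mm long (y -160 to +140 mm), top face 38 mm above the bench, with four 12 mm holes in it at y -90, -50, -10 and +30 mm. A fixed steel fork, 72 mm high, stands at the -y end (x -100, y -145 mm).
- fork (a point): Top of the sliding section's dark steel fork, 72 mm above the bench. The grey section is a saddle on the tube (64 mm in x, 56 mm in y, top 50 mm above the bench, knob at its middle) whose arm reaches 100 mm towards -x of the cradle and carries this fork, 46 mm in x by 18 mm in y. It only moves along the tube; its pin starts in the hole at y -50 mm.
- next_hole (a point): Centre of the next hole (the one at y -10 mm), on the tube's top face, 38 mm above the bench; visible as a dark 12 mm disc beside the saddle at the start.
- slide (a joint): Position of the sliding section along the tube, m: about 0 at the start, growing towards +y of the cradle, away from the fixed fork; the next hole is at 0.040 (others at 0.080 and -0.040). Stops at -0.045 and 0.085. About 2.5 N of friction and light damping. With the pin down it has about 2 mm of play each way.
- plunger (a joint): Lift of the spring lock plunger in m: 0 = pin fully home, 0.018 = pulled up to its stop. The round-nosed 8 mm pin leaves the hole at about 0.011 and then, if lowered between holes, rests on the tube at that height. A spring pushes it down with about 4 N at 0 and 7 N at the top.
- knob: Black plastic knob of the lock plunger, on the sliding section: upright cylinder 24 mm in diameter and 26 mm high, origin at its centre, 81 mm above the bench when the pin is home; it rises with the plunger and moves with the section. Under it a 10 mm stem, then at 58 mm above the bench a 26 mm steel collar on the saddle. Nothing else stands within 75 mm of it at its height.
- pot: Small loose metal pot with a lid, 57 mm in diameter, 0.3 to 0.6 kg, lid top 46 mm above the bench, with a low black button 22 mm in diameter on it (to 56 mm). Origin at the centre of its underside, z up. Slide it by its body, low down: dragged by the lid button it tips. It stands on the start mark, about 10 mm in front of the sliding section's fork and in its way.
- start_mark: Thin dark ring, 76 mm over all, drawn on the bench, that the pot stands on at the start. Origin at its centre.
- free_mark: The other, empty ring of the same size and colour, where the pot must go; about 0.11 to 0.16 m from the start mark, farther along the tube's +y direction. Clear bench between the two. Origin at its centre.
- tape: Bystander: loose grey roll of tape, 68 mm in diameter, 18 mm high, lying beyond the tube. Origin at the centre of its underside.
- driver: Bystander: loose screwdriver lying beyond the tube.
- radio: Bystander: loose black handheld radio standing upright, 36 by 58 mm, 118 mm high plus a 70 mm aerial, beyond the fixed fork's end of the tube. Origin at the centre of its underside.

How it is judged:
By the outcome, as a careful person would: the job done as asked, in the order asked, and still so for the second after the job is handed in, while the arm keeps its last pose, push and grip.
It also fails if it takes over 56 s, if anything falls off the work surface, if the arm or the gripper's body presses on something with over 40 N, if the wrist force passes 120 N, or if a joint passes its speed limit or range.

### The arm

A 6-joint arm with a two-finger parallel gripper is mounted at the origin on the work surface. World frame = base frame: x ahead of the robot, y to its left, z up, the work surface at z = 0. Lengths are in mm, angles in rad, forces in N, time in s.
With the tool pointing down it reaches from about 275 to 1000 mm from the base axis. Payload 8.4 kg.
Tool frame: the origin (TCP) lies between the finger pads; the fingertips stand 22 mm ahead of it and the grasp point (between the pads) lies 3 mm ahead of it (r.nose_length is the z of the fingertips in the tool frame, in mm); z points along the fingers, y is the line along which they close (so a half turn about z gives the same grasp; the last joint's range is limited). The gripper opens to 85 mm and grips with 20 to 120 N. Pads are 22 mm wide; open, the fingers measure 114 mm over their backs; the gripper's body (76 mm by 85 mm) begins 54 mm behind the grasp point. The pads swing forward as they close: fully open they stand 13 mm farther back than shut.
Start: joints at [1.183, 0.353, 1.633, -0, 1.155, -0.002], TCP at [235.187, 579.064, 253.281] pointing down, gripper open.
Joint ranges: [-2.63, 2.63], [-0.92, 2.1], [0.06, 2.66], [-1.3, 4.44], [0, 2.69], [-3.02, 3.02]. Speed limits (rad/s): [2.22, 2.22, 2.79, 3.14, 3.14, 3.14].

### API

Orientations are given as [roll, pitch, yaw] about the fixed x, y, z axes, in that order (R = Rz(yaw) Ry(pitch) Rx(roll)).
In Python, from rig import r, cams gives the robot as it stands.
- The arm moves only by the shell command python3 -m handwheel 'ROWS' [FORCE]. ROWS is rows parted by semicolons, their numbers by spaces, 1 to 5 of them, each of 7 numbers: a rotation vector rx, ry, rz in rad, then dx, dy, dz in mm, then the opening from 0.0 (shut) to 1.0 (fully open); each row shifts and turns the commanded pose from where the row before left it, along the tool's axes as they then stand; what a row does not reach is not made up. A row lasts 1/12 s, in which the tool goes at most 41.7 mm and 0.125 rad, less where a joint would pass 70% of its speed; a pose out of reach is approached as far as the arm can. The fingers move at their own pace and stop on an object; FORCE is the grip in N (left out, the last holds). Time passes only in rows, so rows that do not move let the fingers close. It prints the time, the measured TCP pose, the force, the opening and the grip force at its end.
- r.sense(): the state, without advancing time (a new reading comes with each control period).
- cams.grab_frame(name): name is "scene" or "side" or "wrist"; returns the picture (384x512x3 uint8, red, green, blue); there is no depth.
- cams.camera_params(name): a dict with "fx", "fy", "cx", "cy" (pixels), "rvec" (rotation vector, rad) and "tvec" (3), from world to camera coordinates, as OpenCV has them. Camera axes: x right, y down, z forward; pixel columns grow to the right and rows downward; lengths in mm; the calibration is good to about 2 mm. A picture is of the moment at which its call begins: read the wrist's pose just before it. camera_params takes no time and is no camera call; for the wrist camera it gives the pose at the moment of the call.
- r.sign_off(): hands the job in; it is judged then, once.
The state is a dict: "clock": time; "qpos": joint angles; "qvel": joint speeds; "joint_efforts": joint torques, N m; "eef_pos": TCP position; "tcp_rot": TCP orientation; "contact_force": force on the tool from outside, world axes, zero at the start; "wrist_torque": the same for the moment, N m; "opening": opening from 0.0 (shut) to 1.0 (fully open); "grasp_force": force on a finger pad.
Only numpy, scipy, OpenCV 4.12 (cv2) and the standard library are available. Lean on these libraries where they do the work, as an engineer would, in place of code of your own. Each camera call takes 0.05 s, during which the arm holds its last target. There are 200 camera calls.

## Working session

There is one attempt and no reset: what is moved stays moved. The work goes in short steps, Python scripts to look and compute and a shell command to move; the robot and the scene stay as the last step left them, time stands still between calls to the robot, and variables do not carry over. Pictures are saved under pics/ and viewed, at most 10 in all, crops included, and the job is handed in when it is done.

```bash
mkdir -p pics; ls
python3 - <<'E'
from rig import r,cams
import cv2,numpy as np
a=cams.grab_frame("scene");b=cams.grab_frame("side")
cv2.imwrite("pics/scene0.png",a[:,:,::-1]);cv2.imwrite("pics/side0.png",b[:,:,::-1])
for n in("scene","side","wrist"):print(n,cams.camera_params(n))
print(r.sense())
E
```

```text
pics
scene {'fx': 460.886046962626, 'fy': 460.886046962626, 'cx': 263.93705307155335, 'cy': 180.98920553041384, 'rvec': array([ 0.81658841,  2.63684628, -1.00054592]), 'tvec': array([ 560.64493585, -181.07319305, 1249.71734458])}
side {'fx': 459.35649430020516, 'fy': 459.35649430020516, 'cx': 255.98897656312758, 'cy': 192.50452656967204, 'rvec': array([ 2.09306118, -0.49830322,  0.26268172]), 'tvec': array([-589.97328312,  197.41254629,  967.86290856])}
wrist {'fx': 343.58015776676103, 'fy': 343.58015776676103, 'cx': 260.39378568840834, 'cy': 190.14131365131763, 'rvec': array([-2.36713667, -1.59038484, -0.26720547]), 'tvec': array([-623.45096774,  -41.94543076,  382.28709864])}
{'clock': 0.1, 'qpos': array([ 1.18259093e+00,  3.53595762e-01,  1.63405694e+00, -2.47585356e-06,
        1.15518383e+00, -2.38563516e-03]), 'qvel': array([ 1.27240113e-03, -1.14751414e-03, -1.19377557e-03,  1.00866578e-03,
       -5.97138715e-04, -2.78442991e-05]), 'joint_efforts': array([-1.20411649e-03, -6.06353402e+01, -3.42818427e+01, -3.55473151e-05,
        3.94940522e-03,  1.09647630e-05]), 'eef_pos': array([235.04246852, 578.69489699, 252.62740064]), 'tcp_rot': array([-3.14034877e+00, -7.03608039e-07,  2.75577389e+00]), 'contact_force': array([ 0.20509837,  0.1073484 , -0.08160394]), 'wrist_torque': array([ 0.0097897 , -0.04355623, -0.02093689]), 'grasp_force': 0.0, 'opening': 0.9993471776145479}
```

View pics/scene0.png

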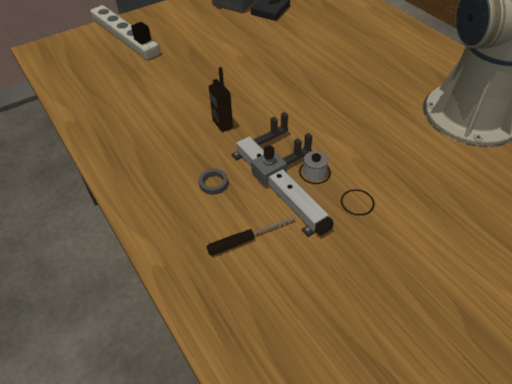

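View pics/side0.png

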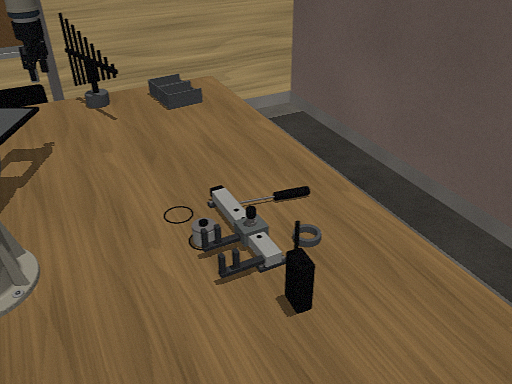

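The scene view shows the knob at about (269,153), pot button (316,157), free ring (358,202), start ring (315,172) and the tube from (245,148) to (322,224). In the side view the knob is at (251,212), button (203,223), free ring (179,214) and start ring (203,240).

```bash
cat > h.py <<'E'
import cv2,numpy as np
from rig import r,cams
def P(n):
    p=cams.camera_params(n);K=np.array([[p['fx'],0,p['cx']],[0,p['fy'],p['cy']],[0,0,1]])
    return K,cv2.Rodrigues(p['rvec'])[0],p['tvec'].reshape(3)
def ray(n,uv,z,C=None):
    K,R,t=C or P(n);d=R.T@np.linalg.solve(K,[uv[0],uv[1],1]);o=-R.T@t
    return o+d*(z-o[2])/d[2]
def proj(n,X,C=None):
    K,R,t=C or P(n);x=K@(R@np.asarray(X,float)+t);return x[:2]/x[2]
def tri(a,b):
    M=[P(n)[0]@np.c_[P(n)[1],P(n)[2]] for n in("scene","side")]
    X=cv2.triangulatePoints(M[0],M[1],np.array(a,float),np.array(b,float)).ravel();return X[:3]/X[3]
def blobs(img,box,th,lo=15):
    x0,y0,x1,y1=box;g=img[y0:y1,x0:x1].max(2)
    n,l,s,c=cv2.connectedComponentsWithStats((g<th).astype(np.uint8))
    return [(s[i,4],c[i]+[x0,y0],s[i,:4]+[x0,y0,0,0]) for i in range(1,n) if s[i,4]>lo]
E
python3 - <<'E'
from h import *
a=cv2.imread("pics/scene0.png");b=cv2.imread("pics/side0.png")
print("ring scene",blobs(a,(336,184,380,220),65));print("ring side",blobs(b,(160,203,196,226),65))
print("knob",blobs(a,(255,142,282,164),45),blobs(b,(240,203,262,226),45))
print("btn",blobs(a,(305,148,328,168),50),blobs(b,(195,216,212,230),50))
print("start",blobs(a,(298,160,334,186),60))
for n,u in(("scene",(358,202)),("side",(179,214.5))):print("free",ray(n,u,0))
print("btn",tri((316,157),(203,223)),"knob",tri((269,153),(251,212)))
for n,u in(("scene",(316,157)),("side",(203,223))):print(ray(n,u,52))
for n,u in(("scene",(269,153)),("side",(251,212))):print(ray(n,u,81))
for n,u in(("scene",(241,147)),("scene",(321,225))):print("tube",ray(n,u,38))
# crops
A=cv2.resize(a[100:250,190:390],None,fx=4,fy=4,interpolation=2);cv2.imwrite("pics/sc1.png",A)
E
```

```text
ring scene [(np.int32(87), array([356.4137931 , 203.96551724]), array([341, 190,  33,  25]))]
ring side [(np.int32(95), array([178.11578947, 214.47368421]), array([164, 206,  29,  18]))]
knob [(np.int32(113), array([268.47787611, 152.05309735]), array([264, 146,  10,  13]))] [(np.int32(114), array([250.56140351, 211.95614035]), array([246, 206,  10,  13]))]
btn [(np.int32(26), array([307.07692308, 149.80769231]), array([305, 148,   6,   6])), (np.int32(57), array([315.78947368, 157.29824561]), array([312, 154,   9,   8]))] [(np.int32(61), array([202.95081967, 222.36065574]), array([199, 219,   9,   8]))]
start [(np.int32(63), array([315.46031746, 175.77777778]), array([299, 165,  32,  19]))]
free [457.69207664  55.90594172   0.        ]
free [465.20920888  54.47695932   0.        ]
btn [483.65821581 -73.92431146  51.4960246 ] knob [ 583.4238277  -122.98753977   81.07672402]
[482.08362924 -73.00878422  52.        ]
[484.8445818  -76.09912429  52.        ]
[ 581.22089592 -122.09088792   81.        ]
[ 585.35568073 -124.3339281    81.        ]
tube [ 600.73613879 -212.54492063   38.        ]
tube [587.98165874  78.10419218  38.        ]
```

View pics/sc1.png

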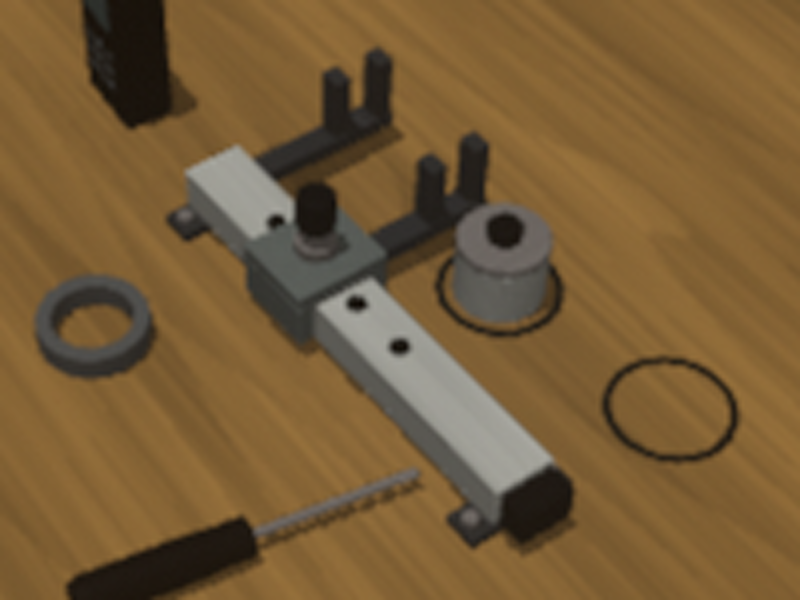

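The zoomed crop shows the visible tube holes at about (279.2,175.8) and (290,186.5) in the full image, with a rear one at (259,155.5). The pot is intact, partly on its ring, and the bench to the free ring is clear.

```bash
cat >> h.py <<'E'
from scipy.spatial.transform import Rotation as Ro
def go(x,y,z,yaw=None,s=None):
    s=s or r.sense();R=Ro.from_euler('xyz',s['tcp_rot']);G=Ro.from_euler('xyz',[np.pi,0,s['tcp_rot'][2] if yaw is None else yaw])
    print("tcp",s['eef_pos'].round(1),"rot",s['tcp_rot'].round(4),"t",round(s['clock'],2))
    print("tool d",R.inv().apply(np.array([x,y,z])-s['eef_pos']).round(1),"rotvec",(R.inv()*G).as_rotvec().round(3))
E
python3 - <<'E'
from h import *
H=[ray("scene",u,38) for u in((259,155.5),(279.2,175.8),(290,186.5))]
print(np.array(H).round(1))
d=H[2]-H[0];print(np.linalg.norm(d),np.degrees(np.arctan2(d[1],d[0])))
# axis of closing along cradle x
th=np.arctan2(d[1],d[0])-np.pi/2  # cradle yaw
for k in(0,np.pi):
    yaw=th+np.pi/2+k; yaw=(yaw+np.pi)%(2*np.pi)-np.pi
    print("yaw",yaw,r.sense()['qpos'][[0,5]]);go(481,-74,120,yaw)
E
```

```text
[[ 581.  -163.9   38. ]
 [ 579.3  -83.7   38. ]
 [ 578.2  -43.8   38. ]]
120.14025168969805 91.33866696852483
yaw 1.5941604729833463 [ 1.18259093 -0.00238564]
tcp [235.  578.7 252.6] rot [-3.1403 -0.      2.7558] t 0.1
tool d [-473.5 -512.   133.3] rotvec [-1.000e-03  1.000e-03  1.162e+00]
yaw -1.5474321806064468 [ 1.18259093 -0.00238564]
tcp [235.  578.7 252.6] rot [-3.1403 -0.      2.7558] t 0.1
tool d [-473.5 -512.   133.3] rotvec [-1.00e-03 -1.00e-03 -1.98e+00]
```

```bash
m="python3 -m handwheel"
python3 -m handwheel '0 0 0 -24 -26 2 1;0 0 0 -24 -26 2 1;0 0 0 -24 -26 2 1;0 0 0 -24 -26 2 1;0 0 0 -24 -26 2 1'
python3 -m handwheel '0 0 0 -24 -26 2 1;0 0 0 -24 -26 2 1;0 0 0 -24 -26 2 1;0 0 0 -24 -26 2 1;0 0 0 -24 -26 2 1'
python3 -m handwheel '0 0 0 -24 -26 2 1;0 0 0 -24 -26 2 1;0 0 0 -24 -26 2 1;0 0 0 -24 -26 2 1;0 0 0 -24 -26 2 1'
python3 -m handwheel '0 0 0 -23 -25 2 1;0 0 0 -23 -25 2 1;0 0 0 -23 -25 2 1;0 0 0 -23 -25 2 1;0 0 0 -22 -22 2 1'
python3 -m handwheel '0 0 .12 0 0 0 1;0 0 .12 0 0 0 1;0 0 .12 0 0 0 1;0 0 .12 0 0 0 1;0 0 .12 0 0 0 1'
python3 -m handwheel '0 0 .12 0 0 0 1;0 0 .12 0 0 0 1;0 0 .12 0 0 0 1;0 0 .12 0 0 0 1;0 0 .08 0 0 0 1'
python3 -m handwheel '0 0 0 0 0 0 1;0 0 0 0 0 0 1'
python3 - <<'E'
from h import *
go(483,-74,120,1.594)
C=P("wrist");a=cams.grab_frame("wrist");cv2.imwrite("pics/w1.png",a[:,:,::-1]);np.savez("w1.npz",K=C[0],R=C[1],t=C[2])
for n,X in(("btn",(483.7,-74,56)),("free",(461,55.5,0)),("knob",(583,-123,94))):print(n,proj("",X,C))
E
```

```text
clock: 0.52
eef_pos: [297.5, 411.7, 242.8]
tcp_rot: [-3.141, -0.0, 2.756]
contact_force: [-0.2, 0.2, 0.1]
opening: 1.002
grasp_force: 0.0
clock: 0.93
eef_pos: [359.7, 246.2, 233.1]
tcp_rot: [-3.141, -0.0, 2.756]
contact_force: [0.6, -0.8, 0.1]
opening: 0.998
grasp_force: 0.0
clock: 1.35
eef_pos: [422.0, 80.5, 223.2]
tcp_rot: [3.142, -0.0, 2.756]
contact_force: [1.2, 0.5, -0.5]
opening: 1.003
grasp_force: 0.0
clock: 1.77
eef_pos: [481.7, -75.7, 213.0]
tcp_rot: [-3.141, -0.0, 2.755]
contact_force: [0.8, -0.3, -0.1]
opening: 0.998
grasp_force: 0.0
clock: 2.18
eef_pos: [481.4, -73.8, 213.0]
tcp_rot: [-3.141, -0.001, 2.149]
contact_force: [-1.2, -0.7, 0.4]
opening: 0.997
grasp_force: 0.0
clock: 2.6
eef_pos: [481.4, -73.6, 213.0]
tcp_rot: [-3.141, -0.0, 1.589]
contact_force: [0.4, -0.8, 0.2]
opening: 1.0
grasp_force: 0.0
clock: 2.77
eef_pos: [481.5, -73.7, 213.1]
tcp_rot: [-3.141, -0.0, 1.599]
contact_force: [-0.7, -0.4, -0.5]
opening: 1.0
grasp_force: 0.0
tcp [481.5 -73.7 213.1] rot [-3.1411e+00 -1.0000e-04  1.5986e+00] t 2.77
tool d [-0.4  1.5 93.1] rotvec [-0.    -0.     0.005]
btn [263.41850411 176.28664953]
free [241.28800238  15.8093532 ]
knob [387.37539756 252.55863831]
```

View pics/w1.png

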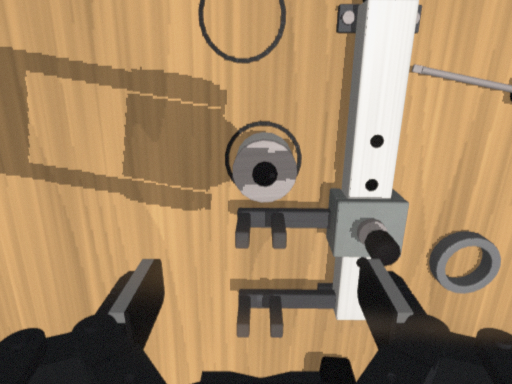

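The wrist view shows the pot button at (265,174), free ring centred near (242,17), knob top near (386,248), next hole (371,185). It agrees with the predictions within a few pixels.

Run:
```python
from h import *
d=np.load("w1.npz");C=(d['K'],d['R'],d['t']);a=cv2.imread("pics/w1.png")
print(blobs(a,(245,155,285,190),45),blobs(a,(358,130,390,155),60),blobs(a,(358,174,385,195),60))
print("knob",blobs(a,(362,225,402,264),38))
m=(a[:66,190:300].max(2)<70).astype(np.uint8)
c=max(cv2.findContours(m,cv2.RETR_EXTERNAL,cv2.CHAIN_APPROX_NONE)[0],key=cv2.contourArea).reshape(-1,2)+[190,0]
X=np.array([ray("",p,0,C) for p in c if p[1]>1])[:,:2]
s=np.linalg.lstsq(np.c_[2*X,np.ones(len(X))],(X**2).sum(1),rcond=None)[0];print("free",s[:2],np.sqrt(s[2]+s[0]**2+s[1]**2),len(X))
g=(a[115:205,222:305].max(2)<70).astype(np.uint8)
c=np.argwhere(g)[:,::-1]+[222,115];c=[p for p in c if p[1]<150]
X=np.array([ray("",p,0,C) for p in c])[:,:2]
s=np.linalg.lstsq(np.c_[2*X,np.ones(len(X))],(X**2).sum(1),rcond=None)[0];print("start",s[:2],np.sqrt(s[2]+s[0]**2+s[1]**2),len(X))
print("btn",ray("",(265,174),56,C),"knob",ray("",(386,247),94,C),"hole",ray("",(371.5,185),38,C),ray("",(376.5,141.5),38,C))
```

```text
[(np.int32(447), array([264.29753915, 173.48769575]), array([253, 162,  24,  24]))] [(np.int32(105), array([376.47619048, 140.8       ]), array([371, 136,  12,  11]))] [(np.int32(91), array([371.12087912, 184.6043956 ]), array([366, 180,  11,  10]))]
knob [(np.int32(507), array([380.96449704, 245.06311637]), array([366, 231,  33,  33])), (np.int32(26), array([364.23076923, 261.23076923]), array([362, 259,   7,   5]))]
free [460.00362919  54.41541045] 34.86687450309969 137
start [483.30005791 -73.0164336 ] 36.0346057822556 231
btn [484.97865019 -71.94837731  56.        ] knob [ 581.19252808 -118.10342079   94.        ] hole [582.52863344 -85.15241198  38.        ] [581.62810009 -45.2371431   38.        ]
```

```bash
python3 -c "
from h import *
go(484,-73,28,1.594)"
python3 -m handwheel '0 0 0 .5 2.4 30 1;0 0 0 0 0 40 1;0 0 0 0 0 40 1;0 0 0 0 0 40 1;0 0 0 0 0 25 1'
python3 -m handwheel '0 0 0 0 0 10 1;0 0 0 0 0 0 1' 
python3 -c "
from h import *
go(484,-73,28,1.594)"
```

```text
tcp [481.5 -73.6 213.1] rot [-3.1412 -0.      1.5989] t 2.82
tool d [  0.6   2.6 185.1] rotvec [-0.    -0.     0.005]
clock: 3.23
eef_pos: [482.4, -72.9, 35.2]
tcp_rot: [-3.139, -0.0, 1.599]
contact_force: [-0.9, -0.3, -0.2]
opening: 0.999
grasp_force: 0.0
clock: 3.4
eef_pos: [482.5, -72.9, 26.3]
tcp_rot: [-3.137, -0.001, 1.597]
contact_force: [-1.4, -0.3, 0.6]
opening: 0.998
grasp_force: 0.0
tcp [482.5 -72.9  26.3] rot [-3.1372e+00 -8.0000e-04  1.5974e+00] t 3.4
tool d [-0.2  1.5 -1.7] rotvec [-0.004 -0.001  0.003]
```

```bash
python3 -m handwheel '0 0 0 0 1.5 -1 .8;0 0 0 0 0 0 .6;0 0 0 0 0 0 .5;0 0 0 0 0 0 .5;0 0 0 0 0 0 .5' 25
python3 -m handwheel '0 0 0 0 0 0 .5;0 0 0 0 0 0 .5'
python3 -c "
from h import *
go(460.3,54.8,27)"
```

```text
clock: 3.82
eef_pos: [486.6, -73.3, 31.2]
tcp_rot: [3.139, 0.001, 1.596]
contact_force: [-1.6, -0.3, 6.9]
opening: 0.655
grasp_force: 25.6
clock: 3.98
eef_pos: [486.6, -73.3, 31.2]
tcp_rot: [3.139, 0.001, 1.596]
contact_force: [-2.1, 0.1, 6.3]
opening: 0.652
grasp_force: 25.6
tcp [486.6 -73.3  31.2] rot [3.1389e+00 5.0000e-04 1.5961e+00] t 3.98
tool d [128.7 -23.    4.1] rotvec [0.003 0.001 0.   ]
```

```bash
python3 -m handwheel '0 0 0 4 -.5 0 .5;0 0 0 8 -1.5 0 .5;0 0 0 10 -2 0 .5;0 0 0 10 -2 0 .5;0 0 0 10 -2 0 .5'
python3 -c "
from h import *
go(460.3,54.8,31.2)"
python3 -m handwheel '0 0 0 10 -2 0 .5;0 0 0 10 -2 0 .5;0 0 0 10 -2 0 .5;0 0 0 10 -2 0 .5;0 0 0 10 -2 0 .5'
python3 -m handwheel '0 0 0 10 -2 0 .5;0 0 0 10 -2 0 .5;0 0 0 8 -2 0 .5;0 0 0 4 0 0 .5;0 0 0 0 0 0 .5'
python3 -m handwheel '0 0 0 0 0 0 .5;0 0 0 0 0 0 .5'
python3 - <<'E'
from h import *
go(460.3,54.8,31.2)
C=P("wrist");a=cams.grab_frame("wrist");cv2.imwrite("pics/w2.png",a[:,:,::-1]);np.savez("w2.npz",K=C[0],R=C[1],t=C[2])
a=cams.grab_frame("side");cv2.imwrite("pics/s2.png",cv2.resize(a[150:290,120:320,::-1],None,fx=4,fy=4))
E
```

```text
clock: 4.4
eef_pos: [479.7, -32.0, 31.8]
tcp_rot: [3.134, 0.002, 1.596]
contact_force: [1.8, -9.0, 8.8]
opening: 0.652
grasp_force: 26.6
tcp [479.7 -32.   31.8] rot [3.1345e+00 1.6000e-03 1.5963e+00] t 4.4
tool d [ 87.2 -17.2   0.4] rotvec [0.007 0.002 0.   ]
clock: 4.82
eef_pos: [468.3, 18.2, 31.8]
tcp_rot: [3.135, 0.001, 1.597]
contact_force: [1.8, -8.2, 9.3]
opening: 0.653
grasp_force: 26.6
clock: 5.23
eef_pos: [460.9, 50.2, 31.9]
tcp_rot: [3.136, 0.001, 1.598]
contact_force: [-0.3, -10.0, 12.3]
opening: 0.655
grasp_force: 26.0
clock: 5.4
eef_pos: [460.9, 49.8, 31.7]
tcp_rot: [3.136, 0.001, 1.597]
contact_force: [1.1, -9.5, 11.0]
opening: 0.655
grasp_force: 25.9
tcp [460.9  49.8  31.7] rot [3.1361e+00 7.0000e-04 1.5971e+00] t 5.4
tool d [ 5.  -0.5  0.5] rotvec [0.005 0.001 0.   ]
```

View pics/w2.png

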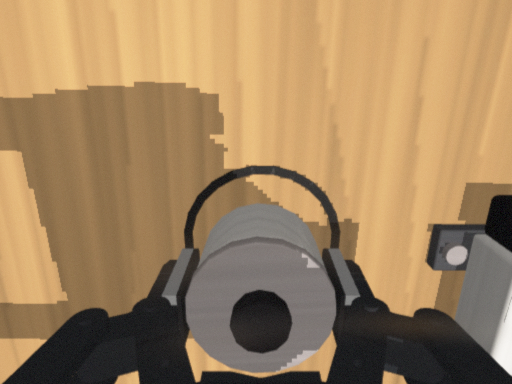

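The wrist view shows the pot gripped, with the front arc of the free ring from (187,235) over (263,168) to (338,235). I will fit that arc and make the last correction.

Run:
```python
from h import *
d=np.load("w2.npz");C=(d['K'],d['R'],d['t']);a=cv2.imread("pics/w2.png")
m=a.max(2)<60
c=[(x,y) for y in range(155,238) for x in range(180,346) if m[y,x]]
X=np.array([ray("",p,0,C) for p in c])[:,:2]
s=np.linalg.lstsq(np.c_[2*X,np.ones(len(X))],(X**2).sum(1),rcond=None)[0];print("free",s[:2],np.sqrt(s[2]+s[0]**2+s[1]**2),len(X))
e=np.hypot(*(X-s[:2]).T);print(e.min(),e.max())
b=max(blobs(a,(225,285,297,358),50),key=lambda q:q[0]);print("btn",b,ray("",b[1],56,C))
b=a[:,:,:];g=cv2.cvtColor(a,6)
go(s[0],s[1],31.7)
```

```text
free [461.28969896  54.26278323] 36.389649916423174 1409
34.44487068727256 38.41752264649682
btn (np.int32(2890), array([260.91141869, 320.92768166]), array([231, 290,  60,  63])) [460.63828772  51.93576877  56.        ]
tcp [461.   49.7  31.7] rot [3.1361e+00 7.0000e-04 1.5969e+00] t 5.5
tool d [ 4.6  0.5 -0. ] rotvec [0.006 0.001 0.   ]
```

```bash
python3 -m handwheel '0 0 0 2 0 0 .5;0 0 0 1.5 .5 0 .5;0 0 0 0 0 0 .5;0 0 0 0 0 0 .5'
python3 - <<'E'
from h import *
C=P("wrist");a=cams.grab_frame("wrist");a=a[:,:,::-1].copy()
b=max(blobs(a,(225,285,297,358),50),key=lambda q:q[0]);print("btn",ray("",b[1],56,C))
m=a.max(2)<60
c=[(x,y) for y in range(145,233) for x in range(180,346) if m[y,x]]
X=np.array([ray("",p,0,C) for p in c])[:,:2]
s=np.linalg.lstsq(np.c_[2*X,np.ones(len(X))],(X**2).sum(1),rcond=None)[0];print("free",s[:2],np.sqrt(s[2]+s[0]**2+s[1]**2),len(X))
print(r.sense())
E
```

```text
clock: 5.83
eef_pos: [460.9, 52.8, 31.9]
tcp_rot: [3.137, 0.001, 1.597]
contact_force: [-2.0, -14.2, 19.0]
opening: 0.651
grasp_force: 26.8
btn [460.62478401  53.52106126  56.        ]
free [461.32365829  54.34403919] 36.333111352283794 1282
{'clock': 5.8833, 'qpos': array([ 0.11188354,  0.45854555,  2.12741872, -0.00304999,  0.55112086,
        0.08810091]), 'qvel': array([-2.75686053e-05, -4.06914757e-04,  7.02558706e-04,  1.18124996e-03,
        5.39264040e-04,  6.57730874e-04]), 'joint_efforts': array([  6.30409464, -42.55617142, -15.38343072,   2.28621975,
        -1.10604499,   0.0601742 ]), 'eef_pos': array([460.93363289,  52.78117947,  31.91792624]), 'tcp_rot': array([3.13696313e+00, 1.20613985e-03, 1.59717096e+00]), 'contact_force': array([ -1.97031054, -13.31290659,  18.72579742]), 'wrist_torque': array([-2.05249411,  0.39243323,  0.07241818]), 'grasp_force': 26.803103210404515, 'opening': 0.6542496437643155}
```

```bash
python3 -m handwheel '0 0 0 0 0 0 .8;0 0 0 0 0 0 1;0 0 0 0 0 0 1;0 0 0 0 0 0 1'
python3 -m handwheel '0 0 0 0 0 -20 1;0 0 0 0 0 -40 1;0 0 0 0 0 -40 1;0 0 0 -20 0 -30 1;0 0 0 -30 0 0 1'
python3 -m handwheel '0 0 0 0 0 0 1;0 0 0 0 0 0 1'
python3 - <<'E'
from h import *
C=P("wrist");a=cams.grab_frame("wrist");a=a[:,:,::-1].copy();cv2.imwrite("pics/w3.png",a);np.savez("w3.npz",K=C[0],R=C[1],t=C[2])
for n,X in(("btn",(461,54,56)),("free",(461,54.3,0)),("knob",(583,-123.5,94)),("hole",(582.5,-85.1,38))):print(n,proj("",X,C))
go(583,-123.5,180,1.594)
E
```

```text
clock: 6.22
eef_pos: [459.3, 54.0, 29.8]
tcp_rot: [3.141, -0.0, 1.596]
contact_force: [0.0, 0.0, 0.1]
opening: 0.999
grasp_force: 0.0
clock: 6.63
eef_pos: [463.6, 4.8, 164.9]
tcp_rot: [3.132, -0.0, 1.599]
contact_force: [1.3, -0.3, 0.0]
opening: 0.999
grasp_force: 0.0
clock: 6.8
eef_pos: [460.3, 3.0, 159.8]
tcp_rot: [3.14, -0.0, 1.594]
contact_force: [-0.5, -0.2, 0.2]
opening: 1.001
grasp_force: 0.0
btn [263.39847744 124.46552456]
free [262.75042007 113.87656584]
knob [427.52122768 384.28234902]
hole [404.36617094 291.77403185]
tcp [459.9   3.7 159.3] rot [-3.1415e+00 -3.0000e-04  1.5944e+00] t 6.85
tool d [-130.   120.1  -20.8] rotvec [-0. -0.  0.]
```

View pics/w3.png

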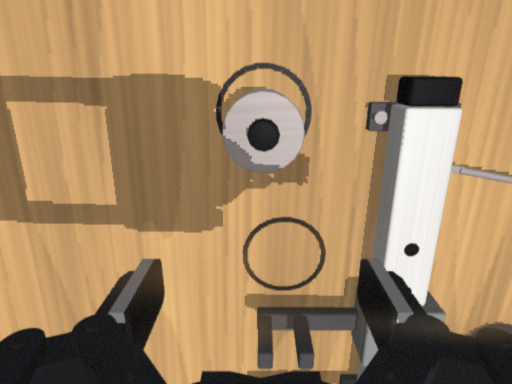

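The wrist view shows the pot's button at (263.5,134) and the free ring at about (263.5,112), so the pot looks slightly short of centre. I'll measure this.

Run:
```python
from h import *
d=np.load("w3.npz");C=(d['K'],d['R'],d['t']);a=cv2.imread("pics/w3.png")
def fit(c,z=0):
    X=np.array([ray("",p,z,C) for p in c])[:,:2]
    s=np.linalg.lstsq(np.c_[2*X,np.ones(len(X))],(X**2).sum(1),rcond=None)[0];return s[:2],np.sqrt(s[2]+s[0]**2+s[1]**2)
m=a.max(2)<58
print("free",fit([(x,y) for y in range(58,112) for x in range(212,316) if m[y,x] and not(228<x<300 and y>88)]))
print("start",fit([(x,y) for y in range(212,295) for x in range(238,330) if m[y,x]]))
b=max(blobs(a,(240,115,285,155),45),key=lambda q:q[0]);print("btn",b[1:],ray("",b[1],56,C))
# lid disc: low-saturation grey, top rim at z46
hsv=cv2.cvtColor(a,40);k=((hsv[:,:,1]<60)&(hsv[:,:,2]>70)).astype(np.uint8);k[:, :215]=0;k[:,312:]=0;k[190:]=0
c=max(cv2.findContours(k,0,1)[0],key=cv2.contourArea);print("lid box",cv2.boundingRect(c),cv2.minEnclosingCircle(c),ray("",cv2.minEnclosingCircle(c)[0],46,C))
print(fit(c.reshape(-1,2),46))
```

```text
free (array([453.717934 ,  58.9831272]), np.float64(28.29318227591766))
start (array([483.3821429 , -73.73235265]), np.float64(36.29127405026329))
btn (array([262.2324159 , 134.93119266]), array([248, 119,  31,  32])) [460.39581774  47.14547548  56.        ]
lid box (222, 88, 85, 85) ((263.6892395019531, 130.1580352783203), 42.319236755371094) [461.42078894  48.68110469  46.        ]
(array([461.03711187,  47.24564966]), np.float64(28.069693742278236))
```

```bash
python3 -m handwheel '0 0 0 -6 1 0 0;0 0 0 0 0 0 0;0 0 0 0 0 0 0;0 0 0 0 0 0 0;0 0 0 0 0 0 0' 40
python3 -m handwheel '0 0 0 0 0 0 0;0 0 0 0 0 40 0;0 0 0 0 0 40 0;0 0 0 0 0 35 0;0 0 0 0 0 14 0'
python3 -m handwheel '0 0 0 0 0 0 0;0 0 0 0 0 0 0'
python3 - <<'E'
from h import *
go(461.3,14.8,30)
C=P("wrist");a=cams.grab_frame("wrist")[:,:,::-1].copy();cv2.imwrite("pics/w4.png",a);np.savez("w4.npz",K=C[0],R=C[1],t=C[2])
E
```

```text
clock: 7.27
eef_pos: [461.2, -1.8, 159.0]
tcp_rot: [-3.141, -0.0, 1.596]
contact_force: [-0.5, -0.3, -0.5]
opening: 0.299
grasp_force: 0.0
clock: 7.68
eef_pos: [459.0, -2.0, 26.8]
tcp_rot: [-3.137, -0.0, 1.596]
contact_force: [-0.7, 0.1, -0.1]
opening: -0.003
grasp_force: 0.0
clock: 7.85
eef_pos: [460.8, -2.0, 29.9]
tcp_rot: [-3.14, -0.0, 1.596]
contact_force: [0.5, 0.4, -0.1]
opening: 0.002
grasp_force: 0.0
tcp [460.8  -2.   29.9] rot [-3.1396e+00 -1.0000e-04  1.5960e+00] t 7.85
tool d [16.8  0.9 -0.1] rotvec [-0.002 -0.     0.   ]
```

View pics/w4.png

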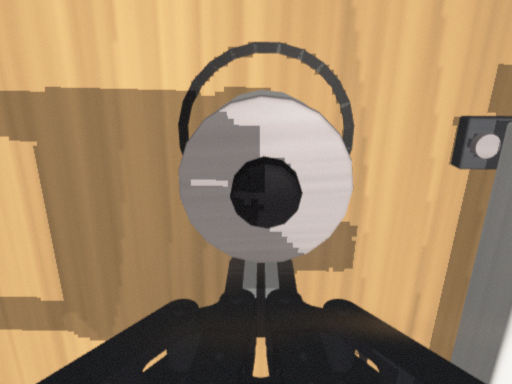

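The wrist view shows the shut fingers behind the pot at (262,280), the lid button at (266,192) and the ring's outer edge from (180,140) over (266,42) to (353,140). I'll push with contact checks.

```bash
cat >> h.py <<'E'
def circ(c,z,C):
    X=np.array([ray("",p,z,C) for p in c])[:,:2]
    s=np.linalg.lstsq(np.c_[2*X,np.ones(len(X))],(X**2).sum(1),rcond=None)[0];return s[:2].round(1),np.sqrt(s[2]+s[0]**2+s[1]**2).round(1)
def potring(a,C):
    m=a.max(2)<58
    R=[];
    for x in range(185,350,3):           # topmost dark pixel per column = ring's outer edge
        y=np.flatnonzero(m[10:140,x]);
        if len(y):R.append((x,10+y[0]))
    X=np.array([ray("",p,0,C) for p in R])[:,:2]
    for _ in range(3):
        s=np.linalg.lstsq(np.c_[2*X,np.ones(len(X))],(X**2).sum(1),rcond=None)[0];rad=np.sqrt(s[2]+s[0]**2+s[1]**2)
        e=abs(np.hypot(*(X-s[:2]).T)-rad);X=X[e<=max(1,2*np.median(e))]
    print("ring",s[:2].round(1),rad.round(1),len(X))
    b=max(blobs(a,(220,120,312,240),45,100),key=lambda q:q[0])
    x,y,w,h=b[2];print("btn",ray("",b[1],56,C).round(1),ray("",(x+w/2,y+h/2),56,C).round(1),b[2])
E
python3 - <<'E'
from h import *
d=np.load("w4.npz");potring(cv2.imread("pics/w4.png"),(d['K'],d['R'],d['t']))
E
python3 -m handwheel '0 0 0 4 .4 0 0;0 0 0 4 0 0 0;0 0 0 2 0 0 0;0 0 0 1 0 0 0;0 0 0 0 0 0 0'
python3 -m handwheel '0 0 0 1 0 0 0;0 0 0 0 0 0 0'
python3 - <<'E'
from h import *
C=P("wrist");a=cams.grab_frame("wrist")[:,:,::-1].copy();potring(a,C)
E
```

```text
ring [439.4  69.1] 12.1 8
btn [460.4  47.5  56. ] [461.1  48.1  56. ] [231 157  70  70]
clock: 8.32
eef_pos: [462.3, 8.9, 31.2]
tcp_rot: [3.139, 0.0, 1.597]
contact_force: [1.1, -2.5, 2.3]
opening: -0.002
grasp_force: 1.3
clock: 8.48
eef_pos: [462.2, 9.7, 31.0]
tcp_rot: [3.14, 0.0, 1.596]
contact_force: [0.3, -3.8, 4.5]
opening: -0.001
grasp_force: 2.3
ring [442.6  68.8] 15.1 11
btn [459.2  52.   56. ] [460.9  52.3  56. ] [227 188  67  52]
```

```bash
sed -i 's/m=a.max(2)<58$/m=a.max(2)<75/; s/(220,120,312,240),45/(220,120,312,262),45/' h.py
python3 - <<'E'
from h import *
d=np.load("w4.npz");a=cv2.imread("pics/w4.png");C=(d['K'],d['R'],d['t']);potring(a,C)
print("ring top",ray("",(266,42),0,C),"sides",ray("",(180,125),0,C),ray("",(353,125),0,C))
print(a.max(2)[38:60:2,266],a.max(2)[60:70:2,220])
C=P("wrist");a=cams.grab_frame("wrist")[:,:,::-1].copy();potring(a,C);np.savez("w5.npz",a=a)
go(461.3,14.8,30)
E
```

```text
ring [461.1  54.4] 38.0 40
btn [460.4  47.5  56. ] [461.1  48.1  56. ] [231 157  70  70]
ring top [460.52633805  92.9637831    0.        ] sides [423.77740004  58.59087445   0.        ] [499.58727511  60.3732784    0.        ]
[225 222 112  70  75  75  73  94 219 224 224] [ 58  65  62  70 197]
ring [461.   53.7] 38.5 49
btn [459.1  51.2  56. ] [460.9  50.3  56. ] [227 188  67  64]
tcp [462.1   9.7  30.9] rot [3.1399e+00 3.0000e-04 1.5961e+00] t 8.58
tool d [ 5.1 -0.7  0.9] rotvec [0.002 0.    0.   ]
```

```bash
python3 -m handwheel '0 0 0 1.5 0 0 0;0 0 0 1.5 0 0 0;0 0 0 1 0 0 0;0 0 0 0 0 0 0'
python3 -m handwheel '0 0 0 -6 0 0 0;0 0 0 0 0 0 0;0 0 0 0 0 0 0'
python3 - <<'E'
from h import *
C=P("wrist");a=cams.grab_frame("wrist")[:,:,::-1].copy();potring(a,C);np.savez("w5.npz",a=a)
go(461.3,14.8,30)
E
```

```text
clock: 8.92
eef_pos: [461.6, 13.7, 30.6]
tcp_rot: [3.141, 0.0, 1.596]
contact_force: [1.3, -4.9, 4.4]
opening: -0.001
grasp_force: 2.5
clock: 9.17
eef_pos: [461.2, 7.7, 30.2]
tcp_rot: [-3.141, -0.0, 1.595]
contact_force: [-0.1, 0.0, 0.4]
opening: -0.001
grasp_force: 0.0
ring [460.9  53.3] 38.8 46
btn [459.9  53.4  56. ] [460.6  53.7  56. ] [228 170  70  69]
tcp [461.1   7.8  30.2] rot [-3.1411e+00 -2.0000e-04  1.5953e+00] t 9.22
tool d [7.  0.3 0.2] rotvec [-0.001 -0.     0.   ]
```

```bash
python3 -m handwheel '0 0 0 -3 0 -35 0;0 0 0 0 0 -40 .3;0 0 0 0 0 -40 .6;0 0 0 0 0 -40 1;0 0 0 0 0 0 1'
python3 -m handwheel '0 0 0 -20 20 0 1;0 0 0 -27 25 0 1;0 0 0 -27 25 0 1;0 0 0 -27 25 0 1;0 0 0 -27 25 0 1'
python3 -m handwheel '0 0 0 0 0 0 1;0 0 0 0 0 0 1;0 0 0 0 0 0 1'
python3 - <<'E'
from h import *
go(583,-124.5,89,1.594)
C=P("wrist");a=cams.grab_frame("wrist");cv2.imwrite("pics/w6.png",a[:,:,::-1]);np.savez("w6.npz",K=C[0],R=C[1],t=C[2])
for n,X in(("knob",(583,-124.5,94)),("hole",(582.5,-85.1,38))):print(n,proj("",X,C))
E
```

```text
clock: 9.63
eef_pos: [465.2, 5.0, 192.0]
tcp_rot: [3.131, -0.0, 1.596]
contact_force: [2.0, 0.2, 0.4]
opening: 0.564
grasp_force: 0.0
clock: 10.05
eef_pos: [585.5, -121.2, 185.1]
tcp_rot: [-3.141, -0.0, 1.596]
contact_force: [-0.5, 1.0, 0.7]
opening: 1.0
grasp_force: 0.0
clock: 10.3
eef_pos: [583.9, -119.9, 184.5]
tcp_rot: [-3.14, -0.001, 1.595]
contact_force: [0.5, 0.1, 0.1]
opening: 1.002
grasp_force: 0.0
tcp [ 583.9 -119.9  184.5] rot [-3.1398e+00 -7.0000e-04  1.5952e+00] t 10.3
tool d [-4.7 -0.8 95.5] rotvec [-0.002 -0.001  0.001]
knob [259.65714863 211.2263943 ]
hole [260.38506056 137.32719393]
```

View pics/w6.png

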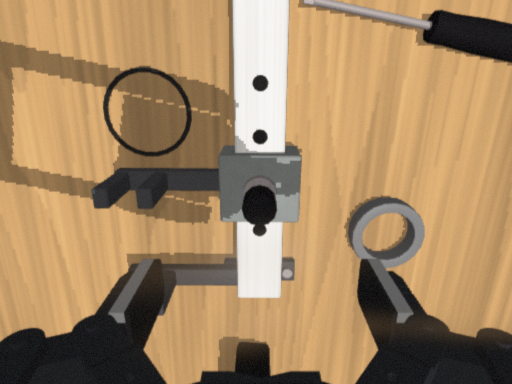

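The wrist view shows the knob centred near (260,206), the next hole at (260,137) as predicted, and the fingers straddling it clear.

```bash
python3 - <<'E'
from h import *
d=np.load("w6.npz");a=cv2.imread("pics/w6.png");C=(d['K'],d['R'],d['t'])
b=max(blobs(a,(235,175,285,223),40),key=lambda q:q[0]);print(b)
x,y,w,h=b[2];print(ray("",(x+w/2,y+h-w/2),94,C))
for v in (82,137,229):print(ray("",(260,v),38,C))
go(583,-124,89,1.594)
E
python3 -m handwheel '0 0 0 -4 -.5 30 1;0 0 0 0 0 35 1;0 0 0 0 0 25 1;0 0 0 0 0 5 1;0 0 0 0 0 0 1'
python3 -m handwheel '0 0 0 0 0 0 1;0 0 0 0 0 0 1'
python3 -c "
from h import *
go(583,-124,89,1.594)"
```

```text
(np.int32(1017), array([258.94296952, 204.72468043]), array([242, 186,  34,  37]))
[ 582.48155976 -120.75500529   94.        ]
[581.28286054 -43.67937218  38.        ]
[582.19216083 -84.84901376  38.        ]
[ 583.94745905 -164.32220756   38.        ]
tcp [ 583.6 -119.5  184.7] rot [-3.1399e+00 -6.0000e-04  1.5959e+00] t 10.35
tool d [-4.6 -0.6 95.7] rotvec [-0.002 -0.001  0.002]
clock: 10.77
eef_pos: [582.5, -123.0, 88.9]
tcp_rot: [-3.138, -0.001, 1.597]
contact_force: [-0.5, -0.1, 0.5]
opening: 1.0
grasp_force: 0.0
clock: 10.93
eef_pos: [585.4, -124.0, 92.2]
tcp_rot: [3.139, 0.001, 1.596]
contact_force: [-0.2, -1.2, 0.8]
opening: 1.001
grasp_force: 0.0
tcp [ 585.4 -124.    92.2] rot [3.1390e+00 6.0000e-04 1.5962e+00] t 10.93
tool d [ 0.1 -2.4  3.2] rotvec [0.003 0.001 0.002]
```

```bash
python3 -m handwheel '0 0 0 0 0 2 1;0 0 0 0 0 0 1;0 0 0 0 0 0 1;0 0 0 0 0 0 1'
python3 -m handwheel '0 0 0 0 0 0 .6;0 0 0 0 0 0 .3;0 0 0 0 0 0 .2;0 0 0 0 0 0 .15;0 0 0 0 0 0 .15' 50
python3 -m handwheel '0 0 0 0 0 0 .15;0 0 0 0 0 0 .15;0 0 0 0 0 0 .15'
```

```text
clock: 11.27
eef_pos: [584.5, -124.2, 88.8]
tcp_rot: [3.141, 0.0, 1.596]
contact_force: [0.2, 0.3, -0.2]
opening: 0.997
grasp_force: 0.0
clock: 11.68
eef_pos: [584.2, -124.1, 88.2]
tcp_rot: [-3.141, -0.0, 1.596]
contact_force: [-5.5, 0.7, 4.1]
opening: 0.301
grasp_force: 3.9
clock: 11.93
eef_pos: [583.1, -124.1, 88.5]
tcp_rot: [-3.139, -0.0, 1.596]
contact_force: [-5.5, 0.5, 7.7]
opening: 0.263
grasp_force: 48.9
```

```bash
python3 -m handwheel '0 0 0 0 -1.2 -4 .15;0 0 0 0 0 -5 .15;0 0 0 0 0 -5 .15;0 0 0 0 0 -3 .15;0 0 0 0 0 0 .15'
python3 -m handwheel '0 0 0 0 0 0 .15;0 0 0 0 0 0 .15'
python3 - <<'E'
from h import *
go(583,-84,103)
a=cams.grab_frame("side");cv2.imwrite("pics/s7.png",cv2.resize(a[170:280,160:320,::-1],None,fx=4,fy=4))
E
```

```text
clock: 12.35
eef_pos: [582.9, -124.1, 105.7]
tcp_rot: [-3.141, -0.0, 1.596]
contact_force: [-1.1, -0.0, -7.2]
opening: 0.257
grasp_force: 49.3
clock: 12.52
eef_pos: [582.8, -124.1, 105.0]
tcp_rot: [-3.141, -0.0, 1.596]
contact_force: [0.6, -0.9, -7.3]
opening: 0.262
grasp_force: 49.3
tcp [ 582.8 -124.1  105. ] rot [-3.1412 -0.      1.5958] t 12.52
tool d [40.1  1.2  2. ] rotvec [-0. -0.  0.]
```

View pics/s7.png

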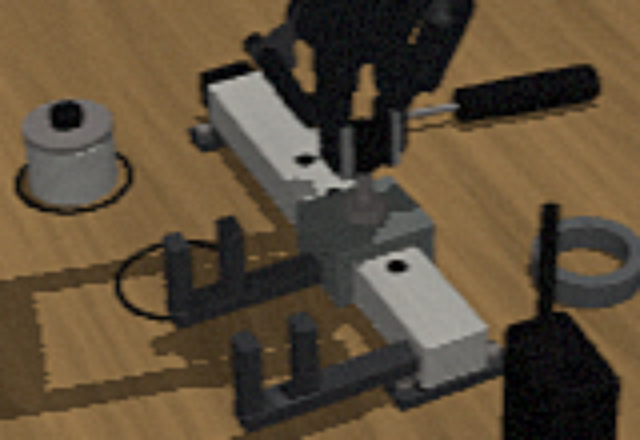

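The side view shows the knob gripped and raised with the stem exposed, and the pot standing on the far ring. The path is clear, so I'll slide.

```bash
python3 -m handwheel '0 0 0 4 0 0 .15;0 0 0 8 0 0 .15;0 0 0 8 .1 0 .15;0 0 0 8 0 0 .15;0 0 0 8 .1 0 .15'
python3 -m handwheel '0 0 0 4 0 0 .15;0 0 0 0 0 0 .15;0 0 0 0 0 0 .15;0 0 0 0 0 0 .15'
```

```text
clock: 12.98
eef_pos: [582.2, -87.3, 105.2]
tcp_rot: [-3.141, 0.0, 1.596]
contact_force: [0.2, -3.1, -7.7]
opening: 0.257
grasp_force: 49.3
clock: 13.32
eef_pos: [582.2, -83.5, 105.2]
tcp_rot: [-3.141, -0.001, 1.596]
contact_force: [-0.5, 2.8, -6.9]
opening: 0.26
grasp_force: 49.3
```

```bash
python3 -m handwheel '0 0 0 0 0 4 .15;0 0 0 0 0 4 .15;0 0 0 0 0 3 .15;0 0 0 0 0 0 .15'
python3 -m handwheel '0 0 0 0 0 3 .15;0 0 0 0 0 3 .15;0 0 0 0 0 1 .15;0 0 0 0 0 0 .15;0 0 0 0 0 0 .15'
```

```text
clock: 13.65
eef_pos: [582.1, -84.2, 93.6]
tcp_rot: [-3.141, -0.0, 1.596]
contact_force: [0.4, 2.5, -6.2]
opening: 0.258
grasp_force: 49.6
clock: 14.07
eef_pos: [582.3, -84.4, 88.5]
tcp_rot: [3.141, 0.0, 1.596]
contact_force: [-6.1, 2.6, 9.1]
opening: 0.259
grasp_force: 51.1
```

```bash
python3 -m handwheel '0 0 0 0 -1 0 .15;0 0 0 0 0 0 .15;0 0 0 0 0 0 .15'
python3 - <<'E'
from h import *
a=cams.grab_frame("side");cv2.imwrite("pics/s8.png",cv2.resize(a[170:280,160:320,::-1],None,fx=4,fy=4))
E
```

```text
clock: 14.32
eef_pos: [582.2, -84.4, 88.5]
tcp_rot: [3.14, 0.0, 1.596]
contact_force: [-2.9, 1.8, 7.3]
opening: 0.258
grasp_force: 50.8
```

View pics/s8.png

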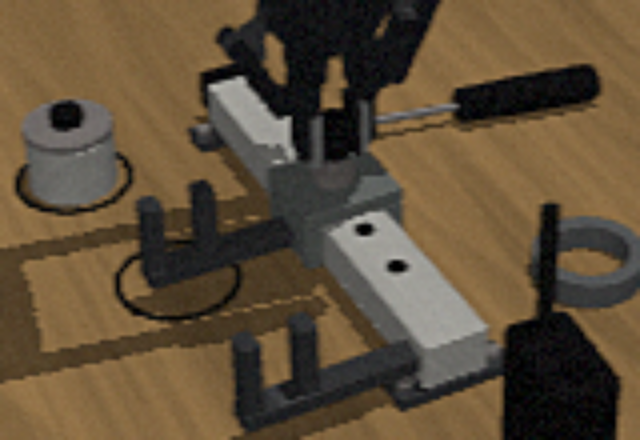

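The side view shows two holes now free behind the saddle at (363,229) and (398,266). The section has moved one hole on, the knob is down near the collar and still gripped, and the pot is on the free ring.

```bash
python3 -c "
from rig import r
print(r.sign_off())"
```

```text
the job is handed in; nothing more can be done
None
```

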